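# Snap the drive board onto its barbed spacers

### The arm

A 6-joint arm with a two-finger parallel gripper is mounted at the origin on the work surface. World frame = base frame: x ahead of the robot, y to its left, z up, the work surface at z = 0. Lengths are in mm, angles in rad, forces in N, time in s.
With the tool pointing down it reaches from about 350 to 925 mm from the base axis. Payload 6.4 kg.
Tool frame: the origin (TCP) lies at the very end of the fingers, on their centre line; the grasp point (between the pads) lies arm.tcp_to_grasp behind it (arm.tcp_to_grasp is the distance from the TCP to the grasp point, in mm); z points along the fingers, y is the line along which they close (so a half turn about z gives the same grasp; the last joint's range is limited). The gripper opens to 85 mm and grips with 20 to 120 N. Pads are 22 mm wide; open, the fingers measure 114 mm over their backs; the gripper's body (76 mm by 85 mm) begins 54 mm behind the grasp point. The pads swing forward as they close: fully open they stand 13 mm farther back than shut.
Start: joints at [-1.45, 0.245, 1.558, -0, 1.339, -0.174], TCP at [188.861, -621.969, 231.29] pointing down, gripper open.
Joint ranges: [-3.13, 3.13], [-1.02, 2.26], [0.13, 2.54], [-0.95, 4.09], [0.21, 2.88], [-2.74, 2.74]. Speed limits (rad/s): [2.57, 2.57, 3.14, 3.14, 3.14, 3.14].

### API

Orientations are given as a unit quaternion [w, x, y, z].
In Python, from cell import status, snapshot, job, arm gives the robot as it stands.
- The arm moves only by the shell command python3 -m crank 'ROWS'. ROWS is JSON, a list of rows, each a list of 3 entries, a list of its own where there are three numbers: the shift along the tool's x, y, z in mm, then the turn, a rotation vector about the tool's x, y, z in degrees, then the closure in counts, from 0 (fully open) to 255 (shut). A call has 1 to 12 rows; each row shifts and turns the commanded pose from where the row before left it, along the tool's axes as they then stand; what a row does not reach is not made up. A row lasts 1/8 s, in which the tool goes at most 62.5 mm and 10.7 degrees, less where a joint would pass 70% of its speed; a pose out of reach is approached as far as the arm can. A call with a gripper value outside its range is refused whole. The fingers move at their own pace and stop on an object; the grip force is fixed at half the most. Time passes only in rows, so rows that do not move let the fingers close. It gives the time, the measured TCP pose, the force, the opening and the grip force at its end, in the units of the state.
- status.state(): the state, without advancing time (a new reading comes with each control period).
- snapshot(name): name is "scene" or "side" or "wrist"; returns a dict with "frame" (480x640x3 uint8, red, green, blue), "vertical_fov" (degrees; the focal length in pixels is half the picture's height over the tangent of half this angle, whatever the lens; pixels are square), "cx", "cy" (the principal point, pixels), "world_to_cam" (4x4, takes a point from world to camera coordinates). Camera axes: x right, y up, looking along -z (the intrinsics and any distortion apply to the point x, -y, -z); pixel columns grow to the right and rows downward; lengths in mm; the calibration is good to about 2 mm. A picture is of the moment at which its call begins. There is no depth.
- job.hand_in(): hands the job in; it is judged then, once.
The state is a dict: "clock": time; "joint_positions": joint angles; "dq": joint speeds; "joint_torque": joint torques, N m; "tcp_pos": TCP position; "orientation": TCP orientation; "wrist_force": force on the tool from outside, world axes, zero at the start; "wrist_torque": the same for the moment, N m; "finger_gap": finger opening in mm; "grip_force": force on a finger pad.
Only numpy, scipy, OpenCV 4.12 (cv2) and the standard library are available. Lean on these libraries where they do the work, as an engineer would, in place of code of your own. Each camera call takes 0.05 s, during which the arm holds its last target. There are 200 camera calls.

### The job

Fit the loose green circuit board into the blue drive housing: lay it over the four white barbed spacers with its green terminal strip at the end with the cable glands, then press it down at each corner until every post has clicked through and the board sits right down on all four shoulders. Feel for the clicks and press gently, never forcing the board onto any one spacer with more than 40 N, and leave the other things on the bench where they are.

Things in the scene. Friction and masses are not known exactly. Their poses are not given: they have to be found in the camera images.
- housing: Blue open-topped steel tray of a motor drive, fixed to the table, 260 x 180 x 36 mm outside, walls and floor 4 mm. Origin at the centre of its underside on the table; +x runs along the long side to the end wall with two black cable glands; z up. Four white barbed spacers stand in it: see post1 to post4.
- heatsink (a point): Centre of the grey finned heatsink, 40 (x) x 30 (y) x 40 mm tall, in the middle of the loose green circuit board: the place to grip, across y. The board is 190 (x) x 116 (y) x 4 mm, 240 to 390 g in all; its axes are this point's. Its underside lies 24 mm, its top face 20 mm below this point. A green terminal strip, 13 x 40 x 12 mm, stands in the middle of its +x end. It starts on the foam rest.
- rest: Dark foam rest, fixed, 200 x 135 x 15 mm, origin at the centre of its underside; the board starts on it.
- hole1 (a point): Centre of the 9 mm square hole in the board's +x +y corner, at the level of the board's underside. The four holes, ringed in brass, are 65 mm along x and 40 mm along y from the board's middle. The board is bare, good to press on, within 30 mm along x and 15 mm along y of each hole; the post's point sticks up through the hole.
- post1 (a point): Point on the housing's floor, 4 mm above the table, on the axis of the white spacer that takes hole1 (+x +y corner). The spacers come in several lengths and it is not known which is fitted: all four shoulders (15 mm discs on which the board must come to rest) are at one height, somewhere between 20 and 28 mm above the table.
- post2 (a point): As post1, for hole2 (+x -y corner). Above each shoulder a 3.6 mm pin ends in a point 17 mm up. Two springy barbs beside it, along the housing's x, are 12.4 mm across at their widest, about 6 mm above the shoulder, and taper to 5.6 mm across at 12 mm above it.
- post3 (a point): As post1, for hole3 (-x +y corner). A board laid over the points comes to rest on the slopes of the barbs, its underside 6 to 10 mm above the shoulders.
- post4 (a point): As post1, for hole4 (-x -y corner). Pressing with some 7 to 15 N at a post squeezes its barbs through the hole; they spring out over the board with a click, the force drops, and then the board meets the hard shoulder and the force climbs steeply.
- hole2 (a point): As hole1, in the board's +x -y corner.
- hole3 (a point): As hole1, in the board's -x +y corner.
- hole4 (a point): As hole1, in the board's -x -y corner.
- screwdriver: Bystander: loose screwdriver, 170 mm, between the housing and the foam rest. Origin at the middle of its underside.
- relay: Bystander: loose clear relay, 30 x 24 x 30 mm. Origin at the middle of its underside.
- wrench: Bystander: loose steel wrench, 180 mm. Origin at the middle of its underside.
- grease_can: Bystander: standing grease can, 60 mm across, 85 mm tall. Origin at the middle of its underside.
- roller: Bystander: standing aluminium roller, 52 mm across, 70 mm tall. Origin at the middle of its underside.
- parts_bin: Bystander: blue two-compartment parts bin, 140 x 100 x 60 mm. Origin at the middle of its underside.
- meter: Bystander: yellow test meter lying on its back, 150 x 75 x 35 mm. Origin at the middle of its underside.
- profile: Bystander: offcut of green plastic channel, 40 x 160 x 25 mm. Origin at the middle of its underside.

How it is judged (in metres and radians):
At the end, for the whole second after the job is handed in: Every one of the board's four holes is over its own spacer (within 4 mm) with the board's underside no more than 1.6 mm above that spacer's shoulder, so that all four barbs have clicked through, the terminal strip at the cable-gland end, and the board is at rest and released (z of spacers_c0 in the frame of hole1 above -0.0036 m and horizontal distance between hole1 and post1 below 0.004 m and z of spacers_c1 in the frame of hole2 above -0.0036 m and horizontal distance between hole2 and post2 below 0.004 m and z of spacers_c2 in the frame of hole3 above -0.0036 m and horizontal distance between hole3 and post3 below 0.004 m and z of spacers_c3 in the frame of hole4 above -0.0036 m and horizontal distance between hole4 and post4 below 0.004 m and linear speed of board below 0.01 m/s and angular speed of board below 0.1 rad/s); the robot touches nothing.
It fails at once if the board is pressed onto one of the spacers' shoulders with more than 40 N (contact force between board and spacers_c0 above 40 N or contact force between board and spacers_c1 above 40 N or contact force between board and spacers_c2 above 40 N or contact force between board and spacers_c3 above 40 N).
It fails at once if another thing on the bench is moved by more than 20 mm (distance of any of screwdriver, relay, wrench, grease_can, roller, parts_bin, meter, profile from where it was at the start of the episode above 0.02 m).
It also fails if it takes over 67 s, if anything falls off the work surface, if the arm or the gripper's body presses on something with over 40 N, if the wrist force passes 120 N, or if a joint passes its speed limit or range.

## Working session

There is one attempt and no reset: what is moved stays moved. The work goes in short steps, Python scripts to look and compute and a shell command to move; the robot and the scene stay as the last step left them, time stands still between calls to the robot, and variables do not carry over. Pictures are saved under pics/ and viewed, at most 10 in all, crops included, and the job is handed in when it is done.

```bash
ls; mkdir -p pics; python3 - <<'E'
from cell import status, snapshot, job, arm
import cv2,numpy as np,pickle
s=status.state();print({k:s[k] for k in('clock','tcp_pos','orientation','wrist_force','finger_gap')},arm.tcp_to_grasp)
for n in('scene','side','wrist'):
    d=snapshot(n);pickle.dump(d,open(n+'.pkl','wb'));cv2.imwrite(f'pics/{n}0.png',d['frame'][...,::-1]);print(n,d['vertical_fov'],d['cx'],d['cy'],np.round(d['world_to_cam'],3).tolist(),[k for k in d])
E
```

```text
pics
{'clock': 0.0, 'tcp_pos': array([ 188.76918638, -621.39264611,  230.16347782]), 'orientation': array([-9.84475239e-04,  9.89159750e-01,  1.46840115e-01,  2.73600318e-05]), 'wrist_force': array([ 0.08558091, -0.8158089 ,  0.747353  ]), 'finger_gap': 85.43259385880128} 18.700000000000003
scene 50.686116234354316 316.30570997677717 239.4323722659943 [[0.484, 0.875, -0.002, -313.133], [-0.75, 0.416, 0.515, 419.708], [0.452, -0.247, 0.857, -1669.522], [0.0, 0.0, 0.0, 1.0]] ['frame', 'vertical_fov', 'cx', 'cy', 'world_to_cam']
side 47.12476992574333 316.27191777913396 235.03686332955553 [[0.993, -0.12, 0.01, -612.47], [0.074, 0.671, 0.738, -95.499], [-0.096, -0.732, 0.675, -1407.507], [0.0, 0.0, 0.0, 1.0]] ['frame', 'vertical_fov', 'cx', 'cy', 'world_to_cam']
wrist 62.246432692888895 318.1884300185504 244.05276836249544 [[0.29, -0.957, -0.001, -650.372], [0.921, 0.279, -0.27, 34.546], [0.259, 0.078, 0.963, -378.363], [0.0, 0.0, 0.0, 1.0]] ['frame', 'vertical_fov', 'cx', 'cy', 'world_to_cam']
```

View pics/scene0.png

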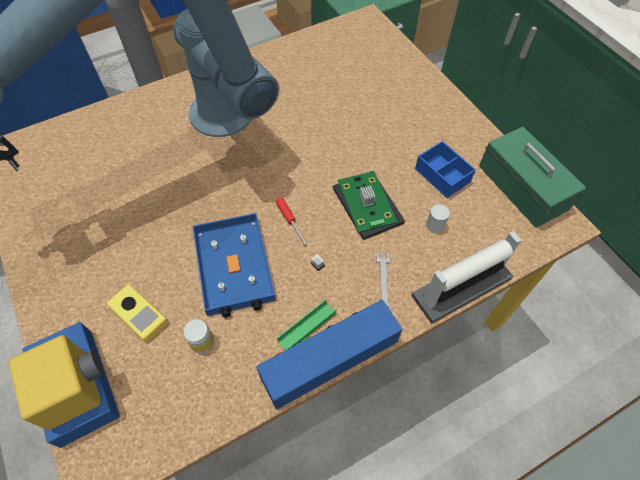

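View pics/side0.png

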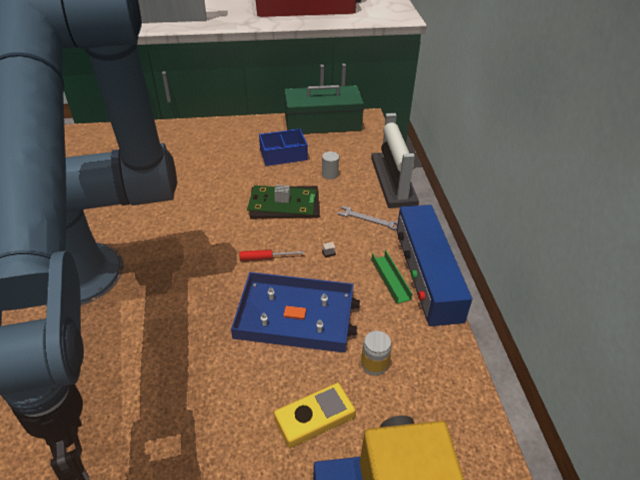

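View crops.

The scene view shows the housing around (233,263), with its glands at the lower end, and the board on its rest around (368,203). The side view shows the housing at (295,312) and the board at (284,200), with its strip at +x. I'll enlarge both.

```bash
python3 - <<'E'
import cv2
a=cv2.imread('pics/scene0.png')[160:320,185:415];cv2.imwrite('pics/s1.png',cv2.resize(a,(805*230//230-5,560),interpolation=cv2.INTER_CUBIC)) 
b=cv2.imread('pics/side0.png')[175:355,225:365];cv2.imwrite('pics/d1.png',cv2.resize(b,(462,594),interpolation=cv2.INTER_CUBIC))
E
```

```text
(no output)
```

View pics/s1.png

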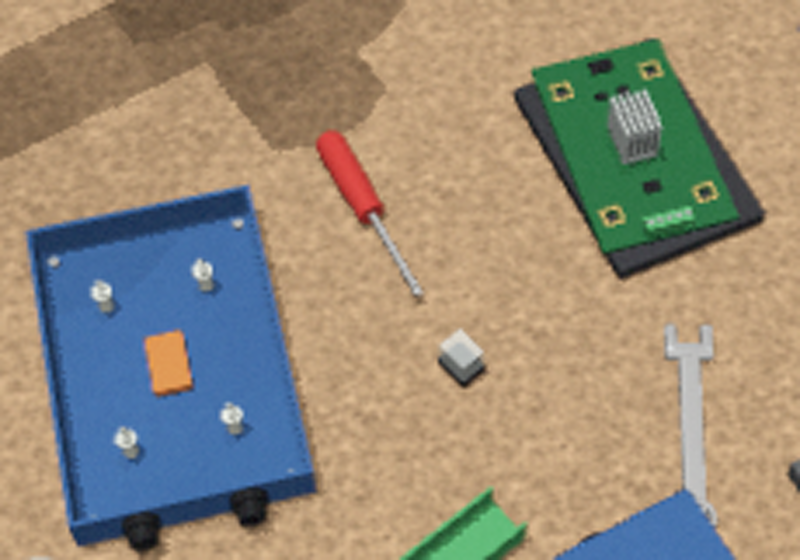

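View pics/d1.png

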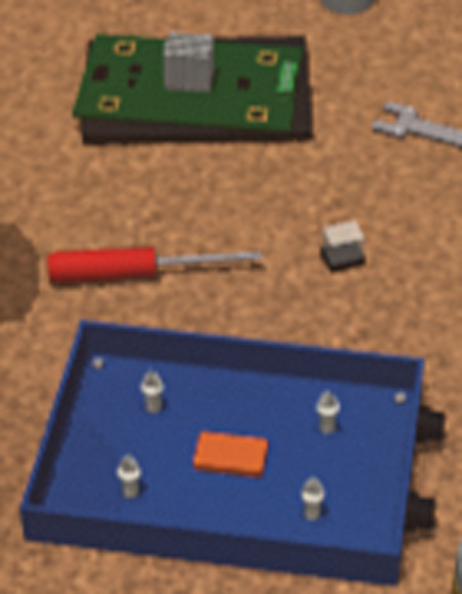

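```bash
cat > h.py <<'E'
import numpy as np,pickle
from scipy.optimize import least_squares
def proj(d,P):
    P=np.atleast_2d(P);C=P@d['world_to_cam'][:3,:3].T+d['world_to_cam'][:3,3]
    f=240/np.tan(np.radians(d['vertical_fov'])/2)
    return np.c_[d['cx']+f*C[:,0]/-C[:,2],d['cy']+f*C[:,1]/C[:,2]]
H=np.array([[65,40],[65,-40],[-65,40],[-65,-40]],float)
def world(p,z,L=H):
    c,s=np.cos(p[2]),np.sin(p[2]);return np.c_[L@np.array([[c,s],[-s,c]])+p[:2],np.full(len(L),z)]
E
python3 - <<'E'
from h import *
S=pickle.load(open('scene.pkl','rb'));D=pickle.load(open('side.pkl','rb'))
s=lambda a:np.array(a)/[800/230,3.5]+[185,160]
d=lambda a:np.array(a)/3.3+[225,175]
B=(s([(706,191),(612,215),(651,69),(561,91)]),d([(267,58),(257,115),(125,47),(109,104)]))
P=(s([(232,403),(125,428),(203,259),(101,281)]),d([(328,392),(313,478),(152,372),(128,456)]))
for n,(u,v),z in(('board',B,19),('posts',P,41)):
    for fz in(1,0):
        r=lambda p:np.r_[(proj(S,world(p,p[3] if fz else z))-u).ravel(),(proj(D,world(p,p[3] if fz else z))-v).ravel()]
        o=least_squares(r,[500,-100,0,z]);print(n,np.round(o.x,3),np.degrees(o.x[2]).round(2));print(np.round(o.fun,1))
E
```

```text
board [ 5.43229e+02  2.24254e+02 -2.17000e-01  1.42090e+01] -12.41
[-0.4  0.4  0.   0.3 -0.1  0.4  0.2  0.3 -0.2 -0.3 -0.3 -0.5 -0.4  0.1
 -0.2 -0.3]
board [ 5.44405e+02  2.21195e+02 -2.16000e-01  1.90000e+01] -12.4
[-0.9  0.2 -0.6  0.1 -0.6  0.1 -0.4 -0.   0.3 -1.   0.3 -1.2 -0.  -0.6
  0.2 -0.9]
posts [ 5.41432e+02 -1.95719e+02 -2.62000e-01  3.67510e+01] -15.02
[-0.1  0.6  0.1  0.1 -0.2  0.4 -0.   0.2 -0.2 -0.2 -0.2 -0.2 -0.3 -0.2
 -0.  -0.1]
posts [ 5.42231e+02 -1.97421e+02 -2.62000e-01  4.10000e+01] -15.0
[-0.7  0.3 -0.7 -0.1 -0.8  0.  -0.8 -0.2  0.3 -0.9  0.2 -0.8 -0.  -0.9
  0.2 -0.8]
```

```bash
cat >> h.py <<'E'
from scipy.spatial.transform import Rotation as Ro
def go(x,y,z,yaw):
    from cell import status
    s=status.state();q=s['orientation'];R=Ro.from_quat(np.r_[q[1:],q[0]]);M=R.as_matrix()
    c,n=np.cos(np.radians(yaw)),np.sin(np.radians(yaw))
    T=np.array([[c,n,0],[n,-c,0],[0,0,-1]]).T
    T=np.array([[c,n,0],[n,-c,0],[0,0,-1]])
    print('t',s['clock'],'tcp',np.round(s['tcp_pos'],1),'F',np.round(s['wrist_force'],1),'gap',round(s['finger_gap'],1))
    print('turn(tool,deg)',np.round(np.degrees(Ro.from_matrix(M.T@T).as_rotvec()),2),'shift after turn',np.round(T.T@(np.array([x,y,z])-s['tcp_pos']),1))
E
python3 - <<'E'
from h import *
d=pickle.load(open('wrist.pkl','rb'));W=d['world_to_cam'];c=-W[:3,:3].T@W[:3,3];print('cam',c,'axis',-W[2,:3])
a=np.radians(16.9);r=c-np.array([188.9,-621.4,230.2]);print('in tool x,y',r[0]*np.cos(a)+r[1]*np.sin(a),r[0]*np.sin(a)-r[1]*np.cos(a),-r[2])
go(542,-197,230,-15)
go(480,-180,260,-15)
E
```

```text
cam [ 254.7258661  -602.75385545  373.01210273] axis [-0.25907606 -0.07755032 -0.96273856]
in tool x,y 68.40355798533646 1.2948392752547058 -142.8121027335668
t 0.15 tcp [ 188.8 -621.5  230.4] F [ 0.9  0.2 -0.8] gap 85.2
turn(tool,deg) [-9.000e-02  1.000e-02  3.189e+01] shift after turn [ 2.313e+02 -5.015e+02  4.000e-01]
t 0.15 tcp [ 188.8 -621.5  230.4] F [ 0.9  0.2 -0.8] gap 85.2
turn(tool,deg) [-9.000e-02  1.000e-02  3.189e+01] shift after turn [ 167.  -501.9  -29.6]
```

```bash
python3 -m crank '[[[0,0,17],[0,0,10.63],0],[[0,0,17],[0,0,10.63],0],[[0,0,16],[0,0,10.63],0],[[27.7,-55.7,0],[0,0,0],0],[[27.7,-55.7,0],[0,0,0],0],[[27.7,-55.7,0],[0,0,0],0],[[27.7,-55.7,0],[0,0,0],0],[[27.7,-55.7,0],[0,0,0],0],[[27.7,-55.7,0],[0,0,0],0],[[27.7,-55.7,0],[0,0,0],0],[[27.7,-55.7,0],[0,0,0],0],[[27.7,-55.7,0],[0,0,0],0]]'
python3 -m crank '[[[0,0,0],[0,0,0],0]]'
python3 - <<'E'
from h import *
from cell import snapshot
import cv2
d=snapshot('wrist');pickle.dump(d,open('w1.pkl','wb'));cv2.imwrite('pics/w1.png',d['frame'][...,::-1]);go(560,-202,180,-15)
E
```

```text
clock: 1.65
tcp_pos: [560.4, -200.5, 181.2]
orientation: [0.0, 0.991, -0.131, -0.0]
wrist_force: [0.9, -1.0, 0.2]
finger_gap: 85.2
grip_force: 0.0
clock: 1.78
tcp_pos: [561.2, -198.8, 181.0]
orientation: [-0.0, 0.992, -0.128, -0.0]
wrist_force: [-1.1, 0.1, -0.3]
finger_gap: 85.2
grip_force: 0.0
t 1.825 tcp [ 560.  -200.6  180.9] F [-0.3 -0.6 -0.7] gap 85.4
turn(tool,deg) [0.   0.05 0.2 ] shift after turn [0.3 1.4 0.9]
```

View pics/w1.png

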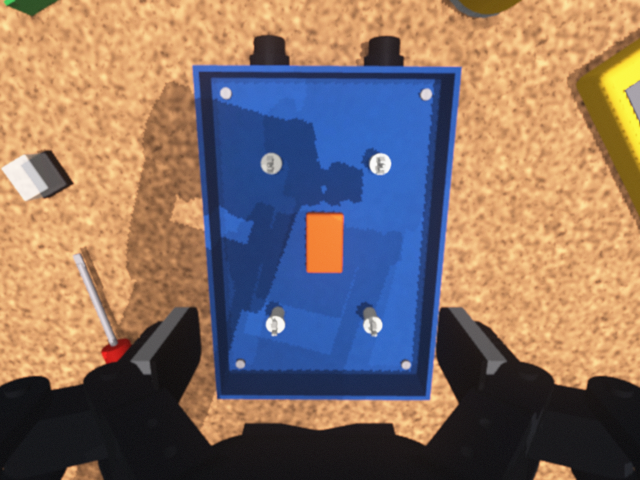

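The wrist view shows the housing square-on, glands at the top, with posts at about (271,163), (380,164), (275,324) and (372,324). I'll enlarge each post.

```bash
cat >> h.py <<'E'
def patches(src,cs,out,n=20,k=7):
    import cv2
    a=cv2.imread(src);t=[cv2.resize(a[y-n:y+n,x-n:x+n],None,fx=k,fy=k,interpolation=cv2.INTER_CUBIC) for x,y in cs]
    cv2.imwrite(out,np.vstack([np.hstack(t[:2]),np.hstack(t[2:])]))
E
python3 -c "
from h import *
patches('pics/w1.png',[(271,163),(380,164),(275,324),(372,324)],'pics/w1p.png')"
```

```text
(no output)
```

View pics/w1p.png

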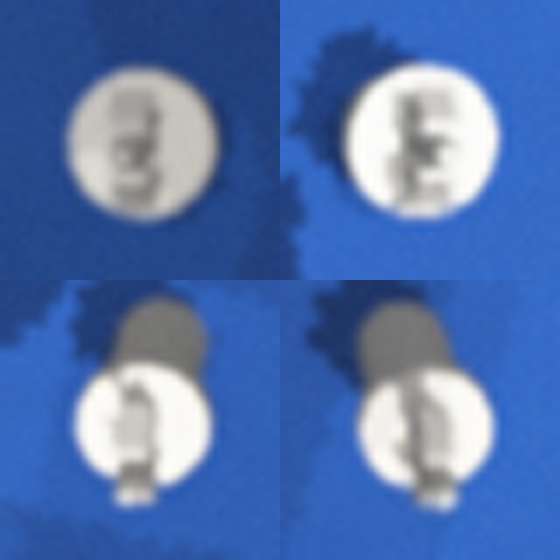

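```bash
python3 - <<'E'
from h import *
d=pickle.load(open('w1.pkl','rb'));W=d['world_to_cam'];print(-W[:3,:3].T@W[:3,3])
u=np.array([(271.3,163.6),(380.3,164.1),(275.4,324.9),(372.9,325.1)])
for z in(None,20,24,28):
    g=lambda p:(proj(d,world(p,z or p[3]))-u).ravel()
    o=least_squares(g,[542,-197,-.26,24]);print(z,np.round(o.x,2),np.degrees(o.x[2]).round(2),np.round(o.fun,2))
E
```

```text
[ 627.78527631 -217.2091607   323.66864879]
None [ 5.4207e+02 -2.0028e+02 -2.6000e-01  2.7490e+01] -14.98 [-0.14  0.01  0.07  0.05  0.06 -0.14  0.01  0.07]
20 [ 5.4028e+02 -1.9995e+02 -2.6000e-01  2.4000e+01] -14.98 [ 1.25  1.7  -1.35  1.72  1.2  -2.34 -1.1  -2.13]
24 [ 5.4124e+02 -2.0012e+02 -2.6000e-01  2.4000e+01] -14.98 [ 0.52  0.81 -0.6   0.84  0.6  -1.18 -0.51 -0.97]
28 [ 5.4219e+02 -2.0030e+02 -2.6000e-01  2.4000e+01] -14.98 [-0.24 -0.11  0.18 -0.07 -0.02  0.02  0.09  0.23]
```

```bash
python3 -c "
from h import *
go(562,217,175,-12.4)"
```

```text
t 1.825 tcp [ 560.  -200.6  180.9] F [-0.3 -0.6 -0.7] gap 85.4
turn(tool,deg) [ 0.    0.05 -2.4 ] shift after turn [ -87.8 -408.3    5.9]
```

```bash
python3 -m crank '[[[0,0,6],[0,0,-2.5],0],[[-12.5,-58.3,0],[0,0,0],0],[[-12.5,-58.3,0],[0,0,0],0],[[-12.5,-58.3,0],[0,0,0],0],[[-12.5,-58.3,0],[0,0,0],0],[[-12.5,-58.3,0],[0,0,0],0],[[-12.5,-58.3,0],[0,0,0],0],[[-12.5,-58.3,0],[0,0,0],0],[[0,0,0],[0,0,0],0]]'
python3 - <<'E'
from h import *
from cell import snapshot
import cv2
d=snapshot('wrist');pickle.dump(d,open('w2.pkl','wb'));cv2.imwrite('pics/w2.png',d['frame'][...,::-1]);go(562,217,175,-12.4)
print(proj(d,world([544,221,-.216],19)))
hsv=cv2.cvtColor(d['frame'],cv2.COLOR_RGB2HSV)
E
```

```text
clock: 2.95
tcp_pos: [561.8, 217.0, 175.1]
orientation: [-0.0, 0.994, -0.107, -0.0]
wrist_force: [0.1, -0.5, -0.8]
finger_gap: 85.3
grip_force: 0.0
t 3.0 tcp [562.  215.2 175. ] F [-0.  -0.1  0.6] gap 85.3
turn(tool,deg) [ 0.04  0.02 -0.02] shift after turn [-0.4 -1.7 -0. ]
[[262.50533306 163.73268065]
 [370.78290376 163.77597236]
 [268.38849821 323.61499768]
 [365.08509366 323.61212988]]
```

View pics/w2.png

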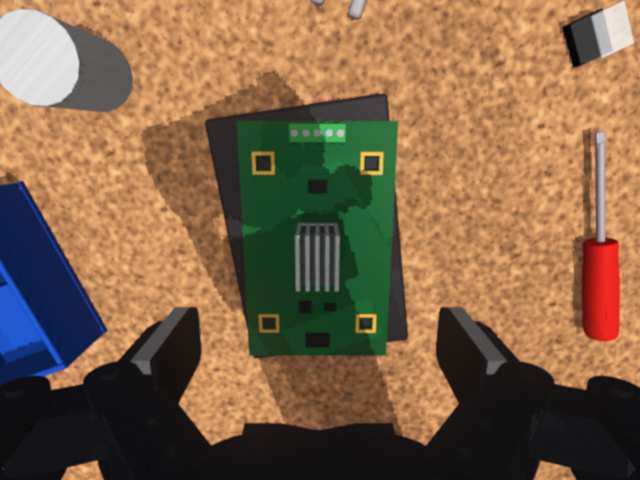

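The board is square in the view, its terminal strip at the top and the holes at about (263,163), (372,163), (269,323) and (366,323). Next I'll take ring centroids and fit.

```bash
python3 - <<'E'
from h import *
import cv2
d=pickle.load(open('w2.pkl','rb'));f=d['frame'].astype(int)
u=[]
for x,y in[(263,163),(372,163),(269,323),(366,323)]:
    p=f[y-16:y+17,x-16:x+17];m=((p[...,0]>110)&(p[...,0]-p[...,2]>60)).astype(np.uint8)
    q=np.argwhere(m);a,b=q.min(0),q.max(0);u.append(((a+b)/2)[::-1]+[x-16,y-16])
u=np.array(u);print(u)
for z in(None,19):
    g=lambda p:(proj(d,world(p,z or p[3]))-u).ravel()
    o=least_squares(g,[542,220,-.22,24]);print(z,np.round(o.x,2),np.degrees(o.x[2]).round(2),np.round(o.fun,2))
go(544,220,38,-12.4)
E
```

```text
[[262.5 163. ]
 [371.5 162.5]
 [268.5 323. ]
 [365.5 323. ]]
None [ 5.4476e+02  2.2058e+02 -2.2000e-01  1.9680e+01] -12.34 [ 0.13 -0.31 -0.27  0.17  0.1   0.11  0.06  0.06]
19 [ 5.4460e+02  2.2062e+02 -2.2000e-01  2.4000e+01] -12.34 [ 0.26 -0.16 -0.4   0.32  0.2  -0.1  -0.05 -0.15]
t 3.0 tcp [562.  215.2 175. ] F [-0.  -0.1  0.6] gap 85.3
turn(tool,deg) [ 0.04  0.02 -0.02] shift after turn [-18.6  -0.8 137. ]
```

```bash
python3 -m crank '[[[-9,-0.4,50],[0,0,0],0],[[-8.9,-0.3,50],[0,0,0],0],[[0,0,37],[0,0,0],0],[[0,0,12],[0,0,0],0],[[0,0,0],[0,0,0],255],[[0,0,0],[0,0,0],255],[[0,0,0],[0,0,0],255],[[0,0,0],[0,0,0],255],[[0,0,0],[0,0,0],255],[[0,0,0],[0,0,0],255]]'
```

```text
clock: 4.25
tcp_pos: [546.6, 220.0, 28.2]
orientation: [-0.0, 0.994, -0.109, 0.002]
wrist_force: [0.4, 0.2, 7.2]
finger_gap: 29.4
grip_force: 62.1
```

```bash
python3 -m crank '[[[0,0,-8],[0,0,0],255],[[0,0,-30],[0,0,0],255],[[0,0,-50],[0,0,0],255],[[0,0,-35],[0,0,0],255],[[0,0,0],[0,0,0],255],[[0,0,0],[0,0,0],255]]'
python3 - <<'E'
from h import *
from cell import snapshot
import cv2
d=snapshot('wrist');pickle.dump(d,open('w3.pkl','wb'));cv2.imwrite('pics/w3.png',d['frame'][...,::-1]);go(542,-200,150,-15)
E
```

```text
clock: 5.0
tcp_pos: [543.6, 219.4, 147.5]
orientation: [0.001, 0.994, -0.109, -0.002]
wrist_force: [0.5, 0.2, -3.7]
finger_gap: 28.8
grip_force: 61.0
t 5.05 tcp [543.3 219.3 146.8] F [-0.3 -0.5 -2.3] gap 29.1
turn(tool,deg) [0.11 0.23 2.5 ] shift after turn [107.3 405.4  -3.2]
```

View pics/w3.png

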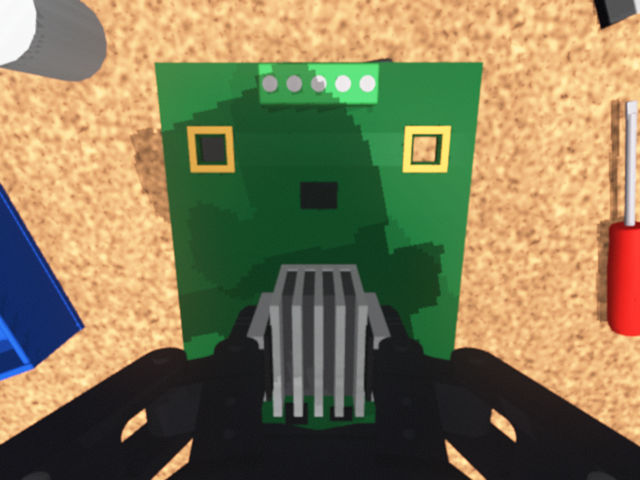

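The board hangs square in the grip with its front holes at (211,149) and (427,149). The posts should be visible through those holes later.

```bash
cat >> h.py <<'E'
def rings(d,cs,n=28):
    f=d['frame'].astype(int);u=[]
    for x,y in cs:
        p=f[y-n:y+n+1,x-n:x+n+1];q=np.argwhere((p[...,0]>110)&(p[...,0]-p[...,2]>60)&(p[...,1]>p[...,2]+40))
        a,b=np.percentile(q,2,axis=0),np.percentile(q,98,axis=0);u.append(((a+b)/2)[::-1]+[x-n,y-n])
    return np.array(u)
E
python3 - <<'E'
from h import *
d=pickle.load(open('w3.pkl','rb'))
u=rings(d,[(211,149),(427,149)]);print(u)
o=least_squares(lambda p:(proj(d,world(p,p[3],H[:2]))-u).ravel(),[544,220,-.22,140]);print(np.round(o.x,3),np.degrees(o.x[2]))
o=least_squares(lambda p:(proj(d,world([p[0],p[1],p[2]],140,H[:2]))-u).ravel(),[544,220,-.22]);print(np.round(o.x,3),np.degrees(o.x[2]))
W=d['world_to_cam'];c=-W[:3,:3].T@W[:3,3];print(c)
E
```

```text
[[210.5 149. ]
 [426.2 149. ]]
[ 5.41554e+02  2.18826e+02 -2.19000e-01  1.38512e+02] -12.53941147189569
[ 5.41588e+02  2.18822e+02 -2.19000e-01] -12.539597286354784
[611.29689593 203.75945207 289.95697372]
```

```bash
python3 -m crank '[[[0,0,0],[0,0,2.5],255],[[13.6,50.6,0],[0,0,0],255],[[13.6,50.6,0],[0,0,0],255],[[13.6,50.6,0],[0,0,0],255],[[13.6,50.6,0],[0,0,0],255],[[13.6,50.6,0],[0,0,0],255],[[13.6,50.6,0],[0,0,0],255],[[13.6,50.6,0],[0,0,0],255],[[13.8,50.4,0],[0,0,0],255],[[0,0,40],[0,0,0],255],[[0,0,35],[0,0,0],255],[[0,0,0],[0,0,0],255]]'
python3 -m crank '[[[0,0,0],[0,0,0],255]]'
python3 - <<'E'
from h import *
from cell import snapshot
import cv2
for n in('wrist','scene','side'):
    d=snapshot(n);pickle.dump(d,open(n+'4.pkl','wb'));cv2.imwrite(f'pics/{n}4.png',d['frame'][...,::-1])
    if n=='wrist':
        print(rings(d,[(211,149),(427,149)])); a=d['frame'][100:200,160:480,::-1];A=cv2.resize(a,None,fx=2.2,fy=2.2,interpolation=cv2.INTER_CUBIC)
    if n=='side': B=cv2.resize(d['frame'][245:365,225:370,::-1],None,fx=2.8,fy=2.8,interpolation=cv2.INTER_CUBIC)
    if n=='scene': C=cv2.resize(d['frame'][205:325,185:285,::-1],None,fx=2.8,fy=2.8,interpolation=cv2.INTER_CUBIC)
A=A[:,:704];BC=np.hstack([B,C])
w=max(A.shape[1],BC.shape[1])
pad=lambda i:np.pad(i,((0,0),(0,w-i.shape[1]),(0,0)))
cv2.imwrite('pics/m4.png',np.vstack([pad(A),pad(BC)]));print(A.shape,BC.shape)
go(542,-200,150,-15)
E
```

```text
clock: 6.55
tcp_pos: [541.8, -197.3, 69.1]
orientation: [-0.002, 0.991, -0.131, -0.005]
wrist_force: [-0.7, -0.4, -2.5]
finger_gap: 29.3
grip_force: 61.0
clock: 6.68
tcp_pos: [545.8, -199.3, 74.5]
orientation: [0.0, 0.991, -0.13, 0.0]
wrist_force: [0.4, -0.1, -1.8]
finger_gap: 29.2
grip_force: 61.0
[[210.5 149. ]
 [426.  149. ]]
(220, 704, 3) (336, 686, 3)
t 6.825 tcp [ 546.7 -199.8   76.1] F [ 0.3 -0.4 -2.6] gap 29.0
turn(tool,deg) [ 0.05 -0.17  0.02] shift after turn [ -4.5   1.4 -73.9]
```

View pics/m4.png

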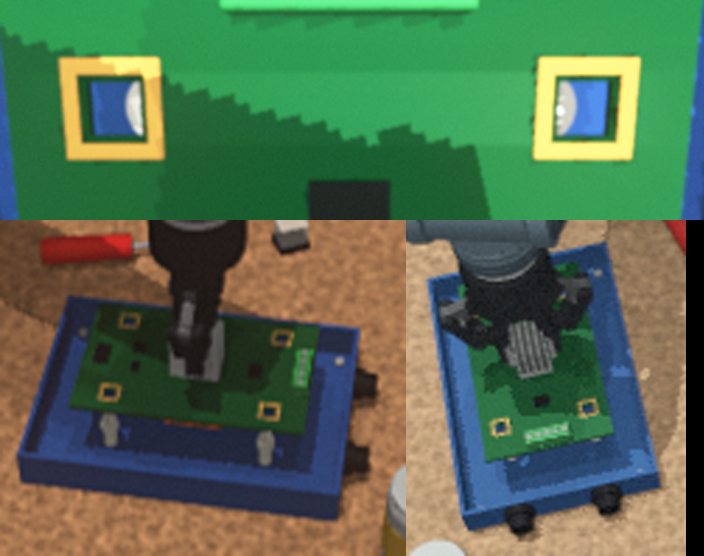

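```bash
python3 - <<'E'
from h import *
d=pickle.load(open('wrist4.pkl','rb'));W=d['world_to_cam'];print(-W[:3,:3].T@W[:3,3])
u=np.array([[210.5,149],[426,149]]);v=np.array([[233.4,148.6],[406.6,149.1]])
for n,q,L in(('board',u,H[:2]),('posts',v,H[:2])):
    o=least_squares(lambda p:(proj(d,world(p,p[3],L))-q).ravel(),[544,-200,-.26,40]);print(n,np.round(o.x,3),np.degrees(o.x[2]))
S,D=[pickle.load(open(n+'4.pkl','rb')) for n in('scene','side')]
# rings: side crop origin (225,245)/2.8 ; scene (185,205)/2.8 offset by 406 cols; both rows offset 220
sd=(np.array([(282,338),(270,411),(129,321),(110,393)])-[0,220])/2.8+[225,245]
sc=(np.array([(588,408),(501,428)])-[406,220])/2.8+[185,205]
for z in(64,67,None):
  o=least_squares(lambda p:np.r_[(proj(D,world(p,z or p[3]))-sd).ravel(),(proj(S,world(p,z or p[3],H[:2]))-sc).ravel()],[544,-200,-.26,66]);print(z,np.round(o.x,3),np.degrees(o.x[2]),np.round(o.fun,1))
E
```

```text
[ 612.28742496 -217.97480793  217.26936219]
board [ 5.43766e+02 -1.99774e+02 -2.62000e-01  6.56640e+01] -15.026673235649227
posts [ 5.42265e+02 -2.00068e+02 -2.65000e-01  2.86230e+01] -15.18762433438681
64 [ 5.44108e+02 -1.99555e+02 -2.51000e-01  6.60000e+01] -14.372040643592866 [-0.1 -0.4  0.  -0.2  0.1 -0.   0.2  0.  -0.3 -0.  -0.3 -0.1]
67 [ 5.4435e+02 -2.0133e+02 -2.4300e-01  6.6000e+01] -13.937084399798334 [ 0.  -0.9  0.4 -0.6  0.1 -0.2  0.4 -0.1 -0.8 -0.4 -0.9 -0.2]
None [ 5.43995e+02 -1.98726e+02 -2.54000e-01  6.25980e+01] -14.575211379207154 [-0.2 -0.2 -0.2 -0.   0.2  0.1  0.1  0.1 -0.   0.1 -0.1 -0. ]
```

```bash
python3 -m crank '[[[-1.4,0.4,6],[0,0,0],255],[[0,0,6],[0,0,0],255],[[0,0,4],[0,0,0],255],[[0,0,0],[0,0,0],255],[[0,0,0],[0,0,0],255]]'
python3 - <<'E'
from h import *
from cell import snapshot
import cv2
d=snapshot('wrist');pickle.dump(d,open('w5.pkl','wb'));cv2.imwrite('pics/w5.png',d['frame'][...,::-1])
u=rings(d,[(211,149),(427,149)]);print(u)
t=[cv2.resize(d['frame'][119:179,x-30:x+30,::-1],(390,390),interpolation=cv2.INTER_CUBIC) for x in(211,427)]
cv2.imwrite('pics/m5.png',np.hstack(t))
o=least_squares(lambda p:(proj(d,world(p,p[3],H[:2]))-u).ravel(),[544,-200,-.26,40]).x;print(np.round(o,3))
print('aligned: tips',proj(d,world(o,44,H[:2])),'shoulder',proj(d,world(o,27,H[:2])))
E
```

```text
clock: 7.45
tcp_pos: [544.2, -199.4, 58.3]
orientation: [0.0, 0.991, -0.131, 0.0]
wrist_force: [0.6, -0.4, -1.6]
finger_gap: 29.2
grip_force: 61.0
[[210.5 149. ]
 [426.  149. ]]
[ 5.42193e+02 -1.99890e+02 -2.63000e-01  4.94570e+01]
aligned: tips [[214.18869757 148.43416627]
 [422.27984397 148.43446241]] shoulder [[224.21191492 146.89663864]
 [412.17044479 146.897633  ]]
```

View pics/m5.png

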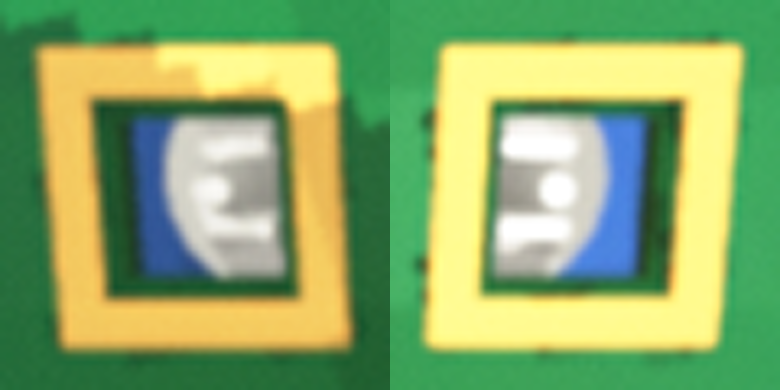

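The post tips, at (213,148) and (423,148), sit within 1 px of where they should be when aligned. Next I'll lower the board gently and watch the force.

```bash
python3 -m crank '[[[0,0,3],[0,0,0],255],[[0,0,3],[0,0,0],255],[[0,0,1.5],[0,0,0],255],[[0,0,0],[0,0,0],255],[[0,0,0],[0,0,0],255]]'; for i in 1 2 ; do python3 -m crank '[[[0,0,1],[0,0,0],255],[[0,0,0],[0,0,0],255]]'; done | grep -E "tcp|force"
```

```text
clock: 8.12
tcp_pos: [544.1, -199.4, 50.8]
orientation: [-0.0, 0.991, -0.131, -0.0]
wrist_force: [-0.1, 0.4, -2.3]
finger_gap: 29.2
grip_force: 61.1
tcp_pos: [544.3, -199.5, 49.9]
wrist_force: [0.5, 0.1, -2.2]
grip_force: 61.2
tcp_pos: [544.5, -199.6, 49.2]
wrist_force: [0.4, 0.3, 0.8]
grip_force: 61.6
```

```bash
for i in 1 ; do python3 -m crank '[[[0,0,0.6],[0,0,0],255],[[0,0,0],[0,0,0],255]]'; done | grep -E "tcp|force"
python3 -m crank '[[[0,0,0],[0,0,0],0],[[0,0,0],[0,0,0],0],[[0,0,0],[0,0,0],0],[[0,0,0],[0,0,0],0]]'
python3 - <<'E'
from h import *
from cell import snapshot
import cv2
d=snapshot('wrist');u=rings(d,[(211,149),(427,149)]);print(u)
o=least_squares(lambda p:(proj(d,world(p,p[3],H[:2]))-u).ravel(),[544,-200,-.26,40]).x;print(np.round(o,3))
E
```

```text
tcp_pos: [544.5, -199.6, 48.8]
wrist_force: [-0.5, 0.5, 4.5]
grip_force: 61.9
clock: 9.38
tcp_pos: [544.0, -199.4, 48.1]
orientation: [-0.0, 0.991, -0.131, -0.0]
wrist_force: [-0.3, 0.6, 0.7]
finger_gap: 85.6
grip_force: 0.0
[[210.  147.5]
 [428.  147.5]]
[ 5.42493e+02 -2.00195e+02 -2.63000e-01  4.07180e+01]
```

```bash
python3 -m crank '[[[0,0,-25],[0,0,0],0],[[0,0,-25],[0,0,0],0],[[22,-20,0],[0,0,0],255],[[22.5,-20,0],[0,0,0],255],[[0,0,0],[0,0,0],255],[[0,0,0],[0,0,0],255],[[0,0,0],[0,0,0],255],[[0,0,0],[0,0,0],255],[[0,0,20],[0,0,0],255],[[0,0,20],[0,0,0],255],[[0,0,6],[0,0,0],255],[[0,0,0],[0,0,0],255]]'
```

```text
clock: 10.92
tcp_pos: [596.8, -172.0, 51.0]
orientation: [-0.0, 0.991, -0.131, -0.001]
wrist_force: [-1.4, 0.0, 0.7]
finger_gap: 0.3
grip_force: 0.0
```

```bash
python3 -m crank '[[[0,0,0],[0,0,0],255]]' | grep -E "tcp|wrist"; for i in 1 2 3 4; do python3 -m crank '[[[0,0,1.5],[0,0,0],255],[[0,0,0],[0,0,0],255]]'| grep -E "tcp|wrist"; done
```

```text
tcp_pos: [597.9, -172.5, 52.7]
wrist_force: [0.4, -0.2, 0.1]
tcp_pos: [597.6, -172.3, 51.0]
wrist_force: [-0.4, 1.0, -0.8]
tcp_pos: [597.3, -172.2, 49.1]
wrist_force: [0.3, 0.8, 0.7]
tcp_pos: [597.3, -172.2, 47.5]
wrist_force: [-0.3, -0.1, -0.3]
tcp_pos: [597.3, -172.2, 46.0]
wrist_force: [-0.4, -0.6, 0.1]
```

```bash
python3 -m crank '[[[0,0,2],[0,0,0],255],[[0,0,2],[0,0,0],255],[[0,0,0],[0,0,0],255]]' | grep -E "tcp|wrist"; python3 -m crank '[[[0,0,1],[0,0,0],255],[[0,0,0],[0,0,0],255]]'| grep -E "tcp|wrist";python3 -m crank '[[[0,0,1],[0,0,0],255],[[0,0,0],[0,0,0],255]]'| grep -E "tcp|wrist"
```

```text
tcp_pos: [597.2, -172.2, 41.9]
wrist_force: [0.2, -0.5, 0.2]
tcp_pos: [597.4, -172.3, 41.1]
wrist_force: [-1.1, -0.5, -0.0]
tcp_pos: [597.4, -172.2, 40.1]
wrist_force: [0.9, 0.2, 0.1]
```

```bash
python3 -m crank '[[[0,0,1],[0,0,0],255],[[0,0,0],[0,0,0],255]]' | grep -E "tcp|wrist"; python3 -m crank '[[[0,0,1],[0,0,0],255],[[0,0,0],[0,0,0],255]]'| grep -E "tcp|wrist";python3 -m crank '[[[0,0,1],[0,0,0],255],[[0,0,0],[0,0,0],255]]'| grep -E "tcp|wrist"
```

```text
tcp_pos: [597.6, -172.4, 39.4]
wrist_force: [0.3, -0.0, 2.2]
tcp_pos: [597.7, -172.4, 38.6]
wrist_force: [-1.2, 0.1, 4.6]
tcp_pos: [597.8, -172.4, 37.9]
wrist_force: [-1.8, 0.9, 5.7]
```

```bash
python3 -m crank '[[[0,0,1],[0,0,0],255],[[0,0,0],[0,0,0],255]]' | grep -E "tcp|wrist"; python3 -m crank '[[[0,0,1],[0,0,0],255],[[0,0,0],[0,0,0],255]]'| grep -E "tcp|wrist";python3 -m crank '[[[0,0,1],[0,0,0],255],[[0,0,0],[0,0,0],255]]'| grep -E "tcp|wrist"
```

```text
tcp_pos: [597.6, -172.3, 36.0]
wrist_force: [1.8, -0.1, 0.7]
tcp_pos: [597.1, -172.1, 34.8]
wrist_force: [-0.2, 0.0, -0.6]
tcp_pos: [597.1, -172.1, 33.9]
wrist_force: [-1.0, 0.8, 0.8]
```

```bash
python3 -m crank '[[[0,0,1],[0,0,0],255],[[0,0,0],[0,0,0],255]]' | grep -E "tcp|wrist"; python3 -m crank '[[[0,0,1],[0,0,0],255],[[0,0,0],[0,0,0],255]]'| grep -E "tcp|wrist"
```

```text
tcp_pos: [597.3, -172.2, 33.6]
wrist_force: [-2.9, 1.5, 5.4]
tcp_pos: [597.4, -172.3, 33.3]
wrist_force: [-4.1, 1.5, 9.0]
```

```bash
python3 -m crank '[[[0,0,0.7],[0,0,0],255],[[0,0,0],[0,0,0],255]]' | grep -E "tcp|wrist"
```

```text
tcp_pos: [597.5, -172.3, 33.2]
wrist_force: [-6.3, 1.6, 12.7]
```

```bash
python3 -m crank '[[[0,0,1],[0,0,0],255],[[0,0,0],[0,0,0],255]]' | grep -E "tcp|wrist"; python3 -m crank '[[[0,0,-10],[0,0,0],255],[[0,0,-6],[0,0,0],255],[[0,40,0],[0,0,0],255],[[0,40,0],[0,0,0],255],[[0,0,4],[0,0,0],255],[[0,0,4],[0,0,0],255],[[0,0,2],[0,0,0],255],[[0,0,0],[0,0,0],255]]'
```

```text
tcp_pos: [597.6, -172.4, 32.9]
wrist_force: [-8.5, 3.2, 16.7]
clock: 16.42
tcp_pos: [576.7, -248.5, 36.0]
orientation: [-0.0, 0.992, -0.13, -0.0]
wrist_force: [0.5, -0.1, -0.7]
finger_gap: -0.1
grip_force: 0.0
```

```bash
python3 -m crank '[[[0,0,1],[0,0,0],255],[[0,0,0],[0,0,0],255]]' | grep -E "tcp|wrist"; python3 -m crank '[[[0,0,1],[0,0,0],255],[[0,0,0],[0,0,0],255]]'| grep -E "tcp|wrist";python3 -m crank '[[[0,0,1],[0,0,0],255],[[0,0,0],[0,0,0],255]]'| grep -E "tcp|wrist"
```

```text
tcp_pos: [576.7, -249.2, 35.4]
wrist_force: [0.6, -0.3, -1.4]
tcp_pos: [576.6, -249.5, 34.4]
wrist_force: [-0.0, 0.2, 0.3]
tcp_pos: [576.8, -249.6, 33.5]
wrist_force: [-0.5, -0.2, 0.6]
```

```bash
python3 -m crank '[[[0,0,1],[0,0,0],255],[[0,0,0],[0,0,0],255]]' | grep -E "tcp|wrist"; python3 -m crank '[[[0,0,1],[0,0,0],255],[[0,0,0],[0,0,0],255]]'| grep -E "tcp|wrist"
```

```text
tcp_pos: [576.8, -249.7, 33.1]
wrist_force: [-2.0, 0.9, 4.5]
tcp_pos: [576.9, -249.7, 32.9]
wrist_force: [-3.9, 1.7, 10.2]
```

```bash
python3 -m crank '[[[0,0,1],[0,0,0],255],[[0,0,0],[0,0,0],255]]' | grep -E "tcp|wrist"
```

```text
tcp_pos: [576.9, -249.8, 32.7]
wrist_force: [-7.2, 3.6, 14.4]
```

```bash
python3 - <<'E'
from h import *
from cell import snapshot
import cv2
for n in('scene','side','wrist'):
    d=snapshot(n);pickle.dump(d,open(n+'6.pkl','wb'));f=d['frame'].astype(int)
    m=((f[...,0]>110)&(f[...,0]-f[...,2]>60)&(f[...,1]>f[...,2]+40)).astype(np.uint8)
    p=proj(d,world([542.3,-200,-.262],35)).round(1);print(n)
    for q in p:
        x,y=q.astype(int);w=m[max(0,y-9):y+10,max(0,x-9):x+10] if n!='wrist' else m[max(0,y-30):y+31,max(0,x-30):x+31]
        k=np.argwhere(w);print(q,len(k),(k.mean(0)[::-1]+[max(0,x-(w.shape[1]//2)),max(0,y-(w.shape[0]//2))]).round(1) if len(k) else '')
E
```

```text
scene
[250.3 277. ] 7 [251.1 277.9]
[219.7 283.7] 6 [220.7 283.8]
[242.  235.6] 3 [243.  234.3]
[212.8 241.7] 0 
side
[324.8 295.4] 3 [325.  297.3]
[320.2 321.6] 0 
[271.2 289.3] 0 
[264.3 315. ] 12 [264.2 313.9]
wrist
[104.4 272.5] 1028 [106.9 267.7]
[318.2 272.4] 967 [316.8 267.4]
[145.4 537.5] 0 
[318.3 537.3] 0
```

```bash
python3 -m crank '[[[0,0,-10],[0,0,0],255],[[0,0,-12],[0,0,0],255],[[-46,0,0],[0,0,0],255],[[-46,0,0],[0,0,0],255],[[0,0,3],[0,0,0],255],[[0,0,3],[0,0,0],255],[[0,0,0],[0,0,0],255],[[0,0,0],[0,0,0],255]]'
python3 - <<'E'
from h import *
from cell import snapshot
d=snapshot('wrist');pickle.dump(d,open('w7.pkl','wb'))
f=d['frame'].astype(int);m=((f[...,0]>110)&(f[...,0]-f[...,2]>60)&(f[...,1]>f[...,2]+40)).astype(np.uint8)
import cv2
n,l,s,c=cv2.connectedComponentsWithStats(m)
print(proj(d,world([542.3,-200,-.262],32)).round(1))
print([(s[i].tolist(),c[i].round(1).tolist()) for i in range(1,n) if s[i][4]>80])
E
```

```text
clock: 19.08
tcp_pos: [488.8, -226.2, 46.8]
orientation: [0.0, 0.991, -0.13, 0.0]
wrist_force: [0.8, -0.6, -0.8]
finger_gap: 0.2
grip_force: 0.0
[[ 91.7  12.9]
 [317.8  12.9]
 [136.9 342.3]
 [318.  342.1]]
[([65, 0, 52, 39, 919], [92.3, 24.1]), ([293, 0, 48, 39, 966], [316.4, 23.2]), ([434, 0, 206, 452, 77242], [547.8, 207.5]), ([0, 279, 35, 168, 2669], [10.9, 380.1]), ([105, 333, 44, 37, 872], [126.7, 351.2]), ([435, 403, 34, 34, 495], [451.1, 419.1])]
```

```bash
python3 -m crank '[[[0,0,3],[0,0,0],255],[[0,0,1],[0,0,0],255],[[0,0,0],[0,0,0],255]]' | grep -E "tcp|wrist"; python3 -m crank '[[[0,0,1.5],[0,0,0],255],[[0,0,0],[0,0,0],255]]'| grep -E "tcp|wrist";python3 -m crank '[[[0,0,1.5],[0,0,0],255],[[0,0,0],[0,0,0],255]]'| grep -E "tcp|wrist";python3 -m crank '[[[0,0,1],[0,0,0],255],[[0,0,0],[0,0,0],255]]'| grep -E "tcp|wrist"
```

```text
tcp_pos: [487.8, -225.7, 42.3]
wrist_force: [-0.1, 0.0, -0.3]
tcp_pos: [487.8, -225.7, 40.9]
wrist_force: [-0.1, 0.4, 0.3]
tcp_pos: [487.8, -225.7, 39.4]
wrist_force: [-0.0, -0.4, -0.2]
tcp_pos: [487.9, -225.8, 38.6]
wrist_force: [-0.5, -0.6, 1.6]
```

```bash
python3 -m crank '[[[0,0,1],[0,0,0],255],[[0,0,0],[0,0,0],255]]' | grep -E "tcp|wrist"; python3 -m crank '[[[0,0,1],[0,0,0],255],[[0,0,0],[0,0,0],255]]'| grep -E "tcp|wrist"
```

```text
tcp_pos: [488.0, -225.9, 37.8]
wrist_force: [-1.5, 1.0, 4.9]
tcp_pos: [488.0, -226.0, 36.9]
wrist_force: [-1.5, 0.1, 4.5]
```

```bash
python3 -m crank '[[[0,0,1],[0,0,0],255],[[0,0,0],[0,0,0],255]]' | grep -E "tcp|wrist"; python3 -m crank '[[[0,0,1],[0,0,0],255],[[0,0,0],[0,0,0],255]]'| grep -E "tcp|wrist";python3 -m crank '[[[0,0,1],[0,0,0],255],[[0,0,0],[0,0,0],255]]'| grep -E "tcp|wrist"
```

```text
tcp_pos: [488.1, -226.0, 35.6]
wrist_force: [-1.2, -0.8, 3.8]
tcp_pos: [488.0, -225.9, 34.4]
wrist_force: [-0.7, -0.7, 1.5]
tcp_pos: [487.7, -225.5, 33.1]
wrist_force: [-0.0, -0.3, 0.0]
```

```bash
python3 -m crank '[[[0,0,1],[0,0,0],255],[[0,0,0],[0,0,0],255]]' | grep -E "tcp|wrist"
```

```text
tcp_pos: [487.6, -225.5, 32.1]
wrist_force: [0.7, 0.6, 0.1]
```

```bash
python3 -m crank '[[[0,0,1],[0,0,0],255],[[0,0,0],[0,0,0],255]]' | grep -E "tcp|wrist"; python3 -m crank '[[[0,0,1],[0,0,0],255],[[0,0,0],[0,0,0],255]]'| grep -E "tcp|wrist"
```

```text
tcp_pos: [487.8, -225.7, 31.4]
wrist_force: [-1.4, 0.3, -0.0]
tcp_pos: [487.9, -225.7, 31.3]
wrist_force: [-3.2, 1.4, 8.6]
```

```bash
python3 -m crank '[[[0,0,1],[0,0,0],255],[[0,0,0],[0,0,0],255]]' | grep -E "tcp|wrist"
```

```text
tcp_pos: [487.9, -225.8, 31.2]
wrist_force: [-6.5, 4.7, 15.5]
```

```bash
python3 -m crank '[[[0,0,-10],[0,0,0],255],[[0,0,-8],[0,0,0],255],[[0,-40,0],[0,0,0],255],[[0,-40,0],[0,0,0],255],[[0,0,3],[0,0,0],255],[[0,0,0],[0,0,0],255],[[0,0,0],[0,0,0],255]]' | grep -E "tcp|wrist"
python3 -m crank '[[[0,0,2],[0,0,0],255],[[0,0,2],[0,0,0],255],[[0,0,0],[0,0,0],255]]' | grep -E "tcp|wrist"
python3 -m crank '[[[0,0,1],[0,0,0],255],[[0,0,0],[0,0,0],255]]' | grep -E "tcp|wrist"
python3 -m crank '[[[0,0,1],[0,0,0],255],[[0,0,0],[0,0,0],255]]' | grep -E "tcp|wrist"
```

```text
tcp_pos: [508.5, -149.4, 44.6]
wrist_force: [-0.2, -0.1, 1.0]
tcp_pos: [508.3, -148.6, 40.2]
wrist_force: [0.3, 0.0, -0.2]
tcp_pos: [508.5, -148.4, 39.4]
wrist_force: [0.4, 0.3, 0.3]
tcp_pos: [508.5, -148.4, 38.4]
wrist_force: [-0.5, -0.0, 0.3]
```

```bash
python3 -m crank '[[[0,0,1],[0,0,0],255],[[0,0,0],[0,0,0],255]]' | grep -E "tcp|wrist"
python3 -m crank '[[[0,0,1],[0,0,0],255],[[0,0,0],[0,0,0],255]]' | grep -E "tcp|wrist"
python3 -m crank '[[[0,0,1],[0,0,0],255],[[0,0,0],[0,0,0],255]]' | grep -E "tcp|wrist"
```

```text
tcp_pos: [508.5, -148.4, 37.4]
wrist_force: [-0.2, -0.1, -0.6]
tcp_pos: [508.5, -148.4, 36.4]
wrist_force: [0.1, -0.1, -1.0]
tcp_pos: [508.5, -148.4, 35.4]
wrist_force: [-0.5, 0.3, -0.5]
```

```bash
python3 -m crank '[[[0,0,1],[0,0,0],255],[[0,0,0],[0,0,0],255]]' | grep -E "tcp|wrist"
python3 -m crank '[[[0,0,1],[0,0,0],255],[[0,0,0],[0,0,0],255]]' | grep -E "tcp|wrist"
python3 -m crank '[[[0,0,1],[0,0,0],255],[[0,0,0],[0,0,0],255]]' | grep -E "tcp|wrist"
python3 -m crank '[[[0,0,1],[0,0,0],255],[[0,0,0],[0,0,0],255]]' | grep -E "tcp|wrist"
```

```text
tcp_pos: [508.5, -148.4, 34.4]
wrist_force: [0.2, -0.0, -1.1]
tcp_pos: [508.5, -148.4, 33.4]
wrist_force: [0.1, 0.7, 0.5]
tcp_pos: [508.5, -148.4, 32.4]
wrist_force: [0.8, 0.4, 0.4]
tcp_pos: [508.6, -148.4, 31.4]
wrist_force: [0.5, 0.3, 0.0]
```

```bash
python3 -m crank '[[[0,0,1],[0,0,0],255],[[0,0,0],[0,0,0],255]]' | grep -E "tcp|wrist"
```

```text
tcp_pos: [508.6, -148.5, 31.3]
wrist_force: [-3.4, 1.8, 7.4]
```

```bash
python3 -m crank '[[[0,0,1],[0,0,0],255],[[0,0,0],[0,0,0],255]]' | grep -E "tcp|wrist"
python3 -m crank '[[[0,0,1],[0,0,0],255],[[0,0,0],[0,0,0],255]]' | grep -E "tcp|wrist"
python3 -m crank '[[[0,0,-10],[0,0,0],255],[[0,0,-8],[0,0,0],255],[[46,0,0],[0,0,0],255],[[46,0,0],[0,0,0],255],[[0,0,5],[0,0,0],255],[[0,0,5],[0,0,0],255],[[0,0,3],[0,0,0],255],[[0,0,0],[0,0,0],255],[[0,0,0],[0,0,0],255]]' | grep -E "tcp|wrist"
```

```text
tcp_pos: [508.6, -148.5, 31.2]
wrist_force: [-7.3, 3.0, 14.7]
tcp_pos: [508.7, -148.5, 31.2]
wrist_force: [-9.9, 4.8, 22.9]
tcp_pos: [597.2, -172.2, 33.7]
wrist_force: [0.1, 0.5, -0.8]
```

```bash
python3 -m crank '[[[0,0,1],[0,0,0],255],[[0,0,0],[0,0,0],255]]' | grep -E "tcp|wrist"
python3 -m crank '[[[0,0,1],[0,0,0],255],[[0,0,0],[0,0,0],255]]' | grep -E "tcp|wrist"
```

```text
tcp_pos: [597.4, -172.3, 32.6]
wrist_force: [0.7, 0.5, -0.6]
tcp_pos: [597.4, -172.3, 31.4]
wrist_force: [0.4, -0.2, -0.8]
```

```bash
python3 -m crank '[[[0,0,1],[0,0,0],255],[[0,0,0],[0,0,0],255]]' | grep -E "tcp|wrist"
python3 -m crank '[[[0,0,1],[0,0,0],255],[[0,0,0],[0,0,0],255]]' | grep -E "tcp|wrist"
```

```text
tcp_pos: [597.5, -172.3, 31.3]
wrist_force: [-3.7, 1.3, 5.5]
tcp_pos: [597.5, -172.3, 31.3]
wrist_force: [-6.4, 2.1, 11.8]
```

```bash
python3 -m crank '[[[0,0,1],[0,0,0],255],[[0,0,0],[0,0,0],255]]' | grep -E "tcp|wrist"
python3 -m crank '[[[0,0,-10],[0,0,0],255],[[0,0,-6],[0,0,0],255],[[0,40,0],[0,0,0],255],[[0,40,0],[0,0,0],255],[[0,0,5],[0,0,0],255],[[0,0,5],[0,0,0],255],[[0,0,2],[0,0,0],255],[[0,0,0],[0,0,0],255],[[0,0,0],[0,0,0],255]]' | grep -E "tcp|wrist"
```

```text
tcp_pos: [597.6, -172.3, 31.2]
wrist_force: [-7.7, 4.3, 18.9]
tcp_pos: [577.0, -249.1, 32.6]
wrist_force: [-0.4, 1.3, -0.9]
```

```bash
python3 -m crank '[[[0,0,1],[0,0,0],255],[[0,0,0],[0,0,0],255]]' | grep -E "tcp|wrist"
python3 -m crank '[[[0,0,1],[0,0,0],255],[[0,0,0],[0,0,0],255]]' | grep -E "tcp|wrist"
```

```text
tcp_pos: [576.8, -249.5, 31.5]
wrist_force: [-0.1, -0.0, -0.4]
tcp_pos: [576.9, -249.6, 31.4]
wrist_force: [-2.4, 1.8, 4.9]
```

```bash
python3 -m crank '[[[0,0,1],[0,0,0],255],[[0,0,0],[0,0,0],255]]' | grep -E "tcp|wrist"
python3 -m crank '[[[0,0,1],[0,0,0],255],[[0,0,0],[0,0,0],255]]' | grep -E "tcp|wrist"
python3 -m crank '[[[0,0,-15],[0,0,0],255],[[0,0,-45],[0,0,0],255],[[-10,-20,-45],[0,0,0],255],[[-10,-20,-40],[0,0,0],255],[[0,0,0],[0,0,0],255],[[0,0,0],[0,0,0],255]]'
python3 - <<'E'
from h import *
from cell import snapshot
import cv2
d=snapshot('wrist');cv2.imwrite('pics/w8.png',d['frame'][...,::-1])
f=d['frame'].astype(int);m=((f[...,0]>110)&(f[...,0]-f[...,2]>60)&(f[...,1]>f[...,2]+40)).astype(np.uint8)
p=proj(d,world([542.2,-200,-.262],31.3));print(p.round(1))
u=rings(d,p.round().astype(int),18);print(u)
for k in(0,1,2):
  pass
o=least_squares(lambda p:(proj(d,world(p,p[3]))-u).ravel(),[542,-200,-.26,31]);print(np.round(o.x,3),np.round(o.fun,2))
def T(p):
    P=world(p,p[3]);P[:,2]+=H@p[4:6];return P
o=least_squares(lambda p:(proj(d,T(p))-u).ravel(),[542,-200,-.26,31,0,0]);print(np.round(o.x,3),np.round(o.fun,2),T(o.x)[:,2])
E
```

```text
tcp_pos: [576.9, -249.6, 31.3]
wrist_force: [-4.2, 3.4, 11.1]
tcp_pos: [576.9, -249.6, 31.2]
wrist_force: [-7.7, 4.3, 17.4]
clock: 32.0
tcp_pos: [567.5, -205.7, 173.0]
orientation: [-0.0, 0.991, -0.131, -0.0]
wrist_force: [0.4, -0.7, -0.3]
finger_gap: -0.2
grip_force: 0.0
[[261.7 176.3]
 [374.5 176.3]
 [268.1 340.7]
 [368.3 340.6]]
[[261.  176.5]
 [374.  176. ]
 [266.  340.5]
 [370.5 340.5]]
[ 5.42725e+02 -1.99927e+02 -2.59000e-01  3.26580e+01] [-0.15 -0.48  0.22 -0.41  1.84  0.69 -1.92  0.31]
[ 5.42768e+02 -1.99899e+02 -2.58000e-01  3.29570e+01  5.00000e-03
 -8.00000e-03] [-0.32 -0.45  0.3  -0.36  1.9   0.46 -1.86  0.45] [32.93154892 33.60440702 32.30943233 32.98229043]
```

```bash
python3 - <<'E'
import cv2,numpy as np
f=cv2.imread('pics/w8.png')[...,::-1].astype(int)
m=((f[...,0]>110)&(f[...,0]-f[...,2]>60)&(f[...,1]>f[...,2]+40)).astype(np.uint8)
for x,y in[(261,176),(374,176),(267,340),(369,340)]:
    print((x,y));print('\n'.join(''.join('#' if v else ('w' if min(f[j,i])>140 else '.') for i,v in zip(range(x-18,x+19),m[j,x-18:x+19])) for j in range(y-18,y+19)))
E
```

```text
(261, 176)
.....................................
.....................................
.....................................
.....................................
.....................................
.....................................
.....................................
......########################.......
......########################.......
......########################.......
......#########.wwww.#########.......
......#####.....wwww......####.......
......#####...wwwwwww..w..####.......
......#####..wwwwwwww.www.####.......
......#####..wwwwwww..www.#####......
......#####..wwwwwwww.www.####.......
.......####..wwwwwww..www.#####......
.......####..wwwww....www.#####......
.......####..wwww.....www.#####......
.......####..wwwww...wwww.#####......
.......####..wwwww...wwww.#####......
.......####..wwwww....www..####......
.......####..wwwwwww..www..####......
.......####...wwwwwww.www..####......
.......####.....wwww.......####......
.......####......www......#####......
.......#######...www.....######......
.......##########....##########......
.......##################
[... 3867 characters left out ...]
w..####.........
................wwwwww..####.........
.................wwwww..####.........
.................wwwww..####.........
..................www...####.........
........................####.........
........................####.........
.....................#######.........
....................w#######.........
....................w#######.........
....................########.........
.....................................
.....................................
.....................................
.....................................
.....................................
.....................................
.....................................
.....................................
```

```bash
python3 -c "
from cell import job
print(job.hand_in())"
```

```text
the job is handed in; nothing more can be done
None
```

The board is fitted and handed in at about 32 s: the top face came to a hard stop at about 31.3 mm at all four corners, the strip is at the gland end, and no press passed 23 N. I felt the force rise and drop only at posts 1 and 4; posts 2 and 3 were already down when I reached them, so I judged those two by height, stiffness and the last wrist picture.

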